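# Open the bench shaker and lock in the vial carrier

### The arm

A 6-joint arm with a two-finger parallel gripper is mounted at the origin on the work surface. World frame = base frame: x ahead of the robot, y to its left, z up, the work surface at z = 0. Lengths are in m, angles in rad, forces in N, time in s.
With the tool pointing down it reaches from about 0.3 to 0.75 m from the base axis. Payload 8.5 kg.
Tool frame: the origin (TCP) lies midway between the tips of the shut fingers; the grasp point (between the pads) lies 19 mm behind it; z points along the fingers, y is the direction in which the jaws open and shut (so a half turn about z gives the same grasp; the last joint's range is limited). The gripper opens to 85 mm and grips with 20 to 120 N. Pads are 22 mm wide; open, the fingers measure 114 mm over their backs; the gripper's body (76 mm by 85 mm) begins 54 mm behind the grasp point. The pads swing forward as they close: fully open they stand 13 mm farther back than shut.
Start: joints at [-1.494, 0.381, 1.297, -0, 1.464, -0.215], TCP at [0.158, -0.527, 0.231] pointing down, gripper open.
Joint ranges: [-3.11, 3.11], [-0.89, 2.33], [0.22, 2.48], [-1.42, 4.56], [0.17, 2.85], [-2.88, 2.88]. Speed limits (rad/s): [2.39, 2.39, 3.14, 3.14, 3.14, 3.14].

### API

Orientations are given as a rotation vector (axis times angle).
In Python, from cell import * gives the robot as it stands.
- The arm moves only by the shell command python3 -m crank 'ROWS' [FORCE]. ROWS is text: rows parted by semicolons, each of 7 numbers parted by spaces: the shift along the tool's x, y, z in m, then the turn, a rotation vector about the tool's x, y, z in degrees, then the finger opening in m, from 0 to 0.0854. A call has 1 to 10 rows; each row shifts and turns the commanded pose from where the row before left it, along the tool's axes as they then stand; what a row does not reach is not made up. A row lasts 1/10 s, in which the tool goes at most 50 mm and 8.59 degrees, less where a joint would pass 70% of its speed; a pose out of reach is approached as far as the arm can. A call is refused whole if a number of a shift passes 0.05 or a number of a turn 8.59, either way. A call with a gripper value outside its range is refused whole. The fingers move at their own pace and stop on an object; FORCE is the grip in N (left out, the last holds). Time passes only in rows, so rows that do not move let the fingers close. It gives the time, the measured TCP pose, the force and the opening at its end, in the units of the state.
- read_state(): the state, without advancing time (a new reading comes with each control period).
- snapshot(name): name is "scene" or "top" or "wrist"; returns (picture, depth): 420x560x3 uint8, red, green, blue; 420x560 float32, m along the optical axis (not along the pixel's ray), 0 where there is no reading.
- camera_model(name): a dict with "fx", "fy", "cx", "cy" (pixels), "rvec" (rotation vector, rad) and "tvec" (3), from world to camera coordinates, as OpenCV has them. Camera axes: x right, y down, z forward; pixel columns grow to the right and rows downward; lengths in m; the calibration is good to about 2 mm. A picture is of the moment at which its call begins: read the wrist's pose just before it. camera_model takes no time and is no camera call; for the wrist camera it gives the pose at the moment of the call.
- finish_job(): hands the job in, once; it reports no verdict.
Trained networks look in the newest picture that a camera, given by its name, has taken for a name from the list of things; names that differ only in an ending like _2 or _b are one class to them, and where a whole thing is asked for, a point or a joint stands for the part that bears it (a point fixed in the world has none). Each returns a list of dicts, best first, with "p" (0 to 1); they miss things now and then, are a little off and sometimes report something else, mostly with a low value. They report only what shows in the picture. A call takes as long as a camera call. They do not tell look-alikes from the thing itself.
- look_for(label, camera): "point" ([column, row] in pixels, amid what is visible of it).
- tip_of(label, camera): "point" ([column, row] in pixels: a listed point, or the origin of a listed thing).
The state is a dict: "clock": time; "qpos": joint angles; "qvel": joint speeds; "joint_torque": joint torques, N m; "position": TCP position; "ee_rot": TCP orientation; "contact_force": force on the tool from outside, world axes, zero at the start; "ft_torque": the same for the moment, N m; "gripper_width": finger opening in m.
Only numpy, scipy, OpenCV 4.12 (cv2) and the standard library are available. Lean on these libraries where they do the work, as an engineer would, in place of code of your own. Each camera call takes 0.05 s, during which the arm holds its last target.

### The job

Get the bench shaker ready for loading: press its orange release button so that the clear hood springs fully open, then set the green vial carrier gently down on the shaker's deck with the large ends of its two keyholes over the two studs, and slide it towards the button side until it is locked fully home. Leave the hood open, let go of the carrier, and do not knock over or push aside the bottles and the dish standing around.

Things in the scene. Friction and masses are not known exactly. Their poses are not given: they have to be found in the camera images.
- shaker: White bench shaker, fixed, 240 x 200 mm in plan (x -135 to +105, y +-100 in its frame); flat deck 60 mm above the bench. Origin on the bench; +x points from the button side to the hood's hinge, y left, z up. The deck's ledge at x -135 to -80 carries the button and stays outside the hood. Locked home, the carrier's origin lies at (0, 0, 60) mm in this frame, axes parallel.
- hood (a joint): Hinge of the clear box-shaped hood, 180 x 190 x 75 mm; shut it spans shaker x -80 to +100, top 136 mm above the bench. 0 = shut and latched, 2.1 rad = open at its stop. Hinge line along shaker y at x +100, z 61 mm. When the button is pressed a spring swings it up and back, away from the button, in about 1 s and holds it open. It opens only by the button.
- release (a joint): Travel of the orange release button: 0 up, 0.006 m fully down. It springs back. Starts to move at about 1.2 N, fully down at about 4 N; the hood's catch lets go at 3 to 4 mm.
- release_top (a point): Centre of the top of the orange button, a disc of 24 mm diameter, pressed straight down; about 82 mm above the bench, at shaker x = -112, y = -50 mm.
- stud_left (a point): Foot of the left stud's axis, at deck height (shaker x = +12, y = +34, z = 60 mm). Each stud: shank 8 mm diameter and 8 mm tall, then a head 18 mm diameter and 4 mm thick (its underside 8 mm and its top 12 mm above the deck).
- stud_right (a point): The same for the right stud (shaker x = +12, y = -34, z = 60 mm).
- carrier: Loose green vial carrier, 0.16 to 0.28 kg. Plate 100 (x) x 116 (y) x 5 mm, six vial seats at x +-38 mm up to 12 mm high; central square post 16 x 16 mm to grip, sides along x and y, top 55 mm above the underside. Origin: centre of the underside. Keyholes at y +-34: square end 24 x 24 centred at x -12, slot 12 wide on to x +16. Lay its +x along shaker +x; slide 24 mm to shaker -x.
- hole_left (a point): Centre of the carrier's left large keyhole end, at its underside (carrier x = -12, y = +34 mm).
- hole_right (a point): The same on the right (x = -12, y = -34 mm).
- slot_left (a point): Where the left stud's axis lies in the carrier's left slot when locked home, at its underside (carrier x = +12, y = +34 mm).
- slot_right (a point): The same on the right (x = +12, y = -34 mm).
- reagent: Bystander: amber bottle with blue cap, 44 mm diameter, 130 mm tall, about 90 mm from the carrier's post off one of its sides, in the way of a wide gripper closing along that direction. Origin: centre of its underside.
- dish: Bystander: white lidded dish, 60 mm diameter, 15 mm high, on another side of the carrier. Origin: centre of its underside.
- sample_a: Bystander: sample bottle with white cap, 32 mm diameter, 72 mm tall, standing on the shaker's ledge beside the button. Origin: centre of its underside.
- sample_b: Bystander: a like sample bottle standing on the bench beside the shaker's front. Origin: centre of its underside.
Things that resemble listed ones, but are neither listed nor needed, are in the scene too. Several things look just like the carrier: the one meant starts farthest to the robot's right.

How it is judged:
On the way, in this order (a step that is already met when the one before it is completed fails the run):
1. the button is pressed and the hood has sprung fully open (value of joint hood above 2 rad), for 0.2 s.
2. the carrier is down on the deck with the stud heads through its keyholes (z of carrier in the frame of shaker between 0.056 and 0.064 m and angle between carrier's own z axis and vertical below 0.06 rad and horizontal distance between hole_left and stud_left below 0.03 m and horizontal distance between hole_right and stud_right below 0.03 m), for 0.1 s.
At the end, for the whole second after the job is handed in: The hood is open at its stop (over 2.0 rad); the carrier lies flat on the deck (within 3 mm and 0.05 rad), both slot ends within 5 mm of their stud axes, released and at rest; the bystanders are where they were (value of joint hood above 2 rad and horizontal distance between slot_left and stud_left below 0.005 m and horizontal distance between slot_right and stud_right below 0.005 m and z of carrier in the frame of shaker between 0.057 and 0.063 m and angle between carrier's own z axis and vertical below 0.05 rad and linear speed of carrier below 0.02 m/s); the robot touches nothing.
It fails at once if the carrier is dropped or rammed on the shaker (over 60 N) (contact force between carrier and shaker above 60 N).
It fails at once if the amber bottle is pushed over 20 mm or knocked over (distance of reagent from where it was at the start of the episode above 0.02 m or angle between reagent's own z axis and vertical above 0.5 rad).
It fails at once if the dish is pushed over 20 mm (distance of dish from where it was at the start of the episode above 0.02 m).
It fails at once if the sample bottle on the ledge is pushed over 20 mm or knocked over (distance of sample_a from where it was at the start of the episode above 0.02 m or angle between sample_a's own z axis and vertical above 0.5 rad).
It fails at once if the sample bottle on the bench is pushed over 20 mm or knocked over (distance of sample_b from where it was at the start of the episode above 0.02 m or angle between sample_b's own z axis and vertical above 0.5 rad).
It also fails if it takes over 51 s, if anything falls off the work surface, if the arm or the gripper's body presses on something with over 40 N, if the wrist force passes 120 N, or if a joint passes its speed limit or range.

## Working session

There is one attempt and no reset: what is moved stays moved. The work goes in short steps, Python scripts to look and compute and a shell command to move; the robot and the scene stay as the last step left them, time stands still between calls to the robot, and variables do not carry over. Pictures are saved under pics/ and viewed, and the job is handed in when it is done.

```bash
ls; mkdir -p pics; cat > h.py <<'E'
import numpy as np,cv2
from cell import *
from scipy.spatial.transform import Rotation as R
def cam(n):
    m=camera_model(n); return m,R.from_rotvec(m['rvec']).as_matrix(),np.array(m['tvec'])
def px2w(n,uv,d=None,z=None,m=None):
    m,Rm,t=m or cam(n)
    ray=np.array([(uv[0]-m['cx'])/m['fx'],(uv[1]-m['cy'])/m['fy'],1.])
    C=-Rm.T@t; r=Rm.T@ray
    if d is None: d=(z-C[2])/r[2]
    return C+r*d
def w2px(n,p,m=None):
    m,Rm,t=m or cam(n); c=Rm@np.array(p)+t
    return np.array([m['fx']*c[0]/c[2]+m['cx'],m['fy']*c[1]/c[2]+m['cy']])
def save(n,fn):
    p,d=snapshot(n); cv2.imwrite('pics/'+fn+'.png',p[:,:,::-1]); np.save('pics/'+fn+'.npy',d); return p,d
E
python3 - <<'E'
from h import *
s=read_state();print(s)
for n in['scene','top','wrist']: save(n,n+'0')
for l in['carrier','hood','release_top','stud_left','stud_right','reagent','dish','sample_a','sample_b','hole_left','hole_right']:
  for c in ['scene','top']:
    print(l,c,[(np.round(r['point']).tolist(),round(r['p'],2)) for r in tip_of(l,c)][:6])
E
```

```text
pics
{'clock': 0.0, 'qpos': array([-1.49428294e+00,  3.81221170e-01,  1.29823159e+00, -2.16865679e-05,
        1.46360907e+00, -2.15281617e-01]), 'qvel': array([-8.15618443e-04, -2.02989020e-03,  1.34509542e-03, -5.28069287e-04,
        2.88925455e-05, -6.27779824e-04]), 'joint_torque': array([ 8.31669568e-04, -4.48458874e+01, -2.31274974e+01, -1.15304128e-04,
        4.66117592e-03, -1.26463328e-05]), 'position': array([ 0.15819934, -0.52646136,  0.2307081 ]), 'ee_rot': array([-3.10676374e+00, -4.56516499e-01, -1.26150721e-04]), 'contact_force': array([0.3659475 , 0.35239192, 0.25887369]), 'ft_torque': array([-0.04391893, -0.02761264,  0.0139438 ]), 'gripper_width': 0.08550959241126356}
carrier scene [([308.0, 174.0], 0.97), ([309.0, 109.0], 0.78), ([240.0, 131.0], 0.66)]
carrier top [([226.0, 182.0], 0.83), ([149.0, 202.0], 0.71)]Traceback (most recent call last):
  File "<stdin>", line 6, in <module>
ValueError: it knows: carrier, dish, hole_left, hole_right, reagent, release_top, sample, shaker, slot_left, slot_right, stud_left, stud_right
```

```bash

python3 - <<'E'
from h import *
for c in ['scene','top']:
  for l in['shaker','release_top','stud_left','stud_right','reagent','dish','sample','hole_left','hole_right']:
    print(l,c,[(np.round(r['point']).tolist(),round(r['p'],2)) for r in tip_of(l,c)][:6])
E
```

```text
shaker scene [([264.0, 333.0], 0.95), ([300.0, 167.0], 0.26)]
release_top scene [([200.0, 323.0], 0.45)]
stud_left scene []
stud_right scene []
reagent scene [([340.0, 163.0], 0.43)]
dish scene [([337.0, 165.0], 0.55), ([300.0, 166.0], 0.34)]
sample scene [([219.0, 295.0], 0.83), ([255.0, 261.0], 0.46)]
hole_left scene [([299.0, 166.0], 0.96), ([231.0, 140.0], 0.75), ([299.0, 102.0], 0.66), ([258.0, 263.0], 0.63)]
hole_right scene [([313.0, 187.0], 0.89), ([306.0, 121.0], 0.81), ([254.0, 130.0], 0.64), ([312.0, 180.0], 0.21)]
shaker top [([369.0, 180.0], 0.61)]
release_top top [([394.0, 220.0], 0.48), ([246.0, 157.0], 0.46)]
stud_left top []
stud_right top []
reagent top [([246.0, 152.0], 0.83), ([219.0, 194.0], 0.31)]
dish top [([203.0, 159.0], 0.7), ([393.0, 222.0], 0.68)]
sample top [([364.0, 219.0], 0.56), ([317.0, 207.0], 0.44)]
hole_left top [([138.0, 213.0], 0.85), ([200.0, 270.0], 0.61), ([220.0, 194.0], 0.6)]
hole_right top [([187.0, 249.0], 0.96), ([234.0, 182.0], 0.61), ([212.0, 187.0], 0.45)]
```

View pics/scene0.png

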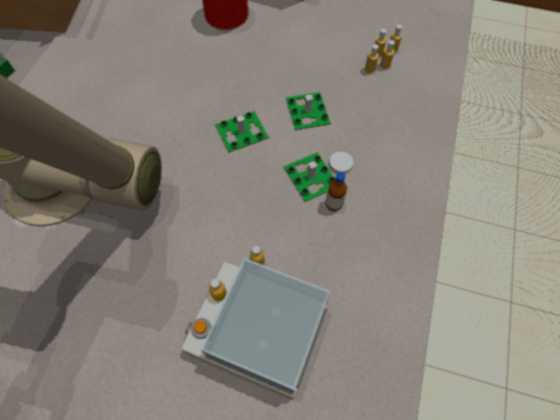

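View pics/top0.png

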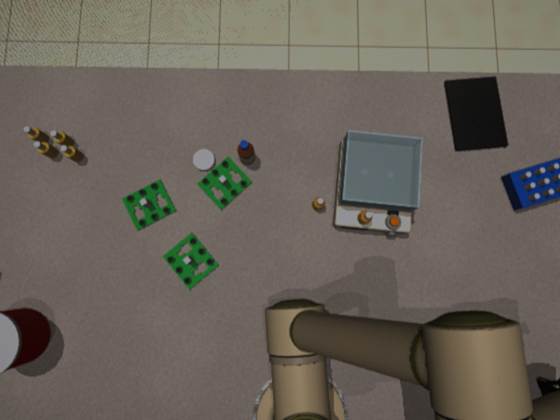

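View pics/wrist0.png

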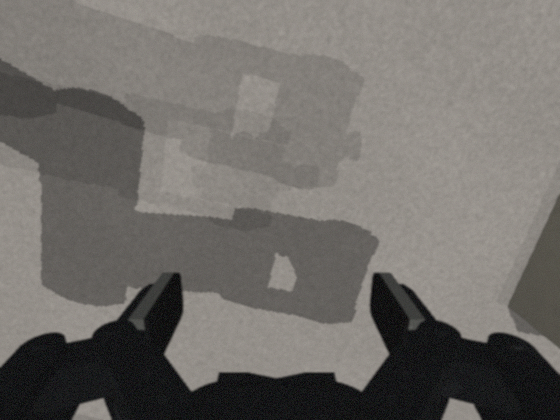

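```bash

python3 - <<'E'
from h import *
for n in['top','scene']:
  m=cam(n); print(n,m[0]['fx'],'C',np.round(-m[1].T@m[2],3)); 
T=cam('top');S=cam('scene')
d=np.load('pics/top0.npy');ds=np.load('pics/scene0.npy')
for nm,u,z in [('carA',(226,182),0),('carB',(149,202),0),('carC',(190,260),0),('button',(394,221),.082),('sampA cap',(364,219),None),('sampB',(317,205),None),('reag cap',(244,146),None),('dish',(203,159),.015)]:
  dd=d[int(u[1]),int(u[0])]
  print(nm,np.round(px2w('top',u,d=dd,m=T),3), np.round(px2w('top',u,z=z,m=T),3) if z is not None else '')
for nm,u,z in [('carA',(308,174),0),('button',(201,327),.082),('reag',(340,176),None)]:
  dd=ds[int(u[1]),int(u[0])]
  print(nm,np.round(px2w('scene',u,d=dd,m=S),3), np.round(px2w('scene',u,z=z,m=S),3) if z is not None else '')
def crop(f,x,y,w,h,o,k):
  i=cv2.imread('pics/'+f);cv2.imwrite('pics/'+o,cv2.resize(i[y:y+h,x:x+w],None,fx=k,fy=k,interpolation=cv2.INTER_CUBIC))
crop('top0.png',170,130,110,90,'c1.png',7);crop('top0.png',300,115,130,130,'c2.png',4.5);crop('scene0.png',170,220,180,180,'c3.png',3.3)
E
```

```text
top 436.6984173536522 C [0.36  0.063 1.19 ]
scene 438.61572051629463 C [ 0.7   -0.39   0.937]
carA [0.608 0.203 0.029] [0.614 0.206 0.   ]
carB [0.551 0.409 0.023] [0.555 0.415 0.   ]
carC [0.396 0.285 0.057] [0.398 0.296 0.   ]
button [ 0.499 -0.236  0.083] [ 0.499 -0.237  0.082]
sampA cap [ 0.5   -0.155  0.107] 
sampB [ 0.543 -0.041  0.056] 
reag cap [0.677 0.148 0.135] 
dish [0.674 0.269 0.018] [0.675 0.27  0.015]
carA [0.602 0.208 0.013] [0.601 0.216 0.   ]
button [ 0.501 -0.237  0.08 ] [ 0.501 -0.237  0.082]
reag [0.683 0.145 0.134]
```

View pics/c1.png

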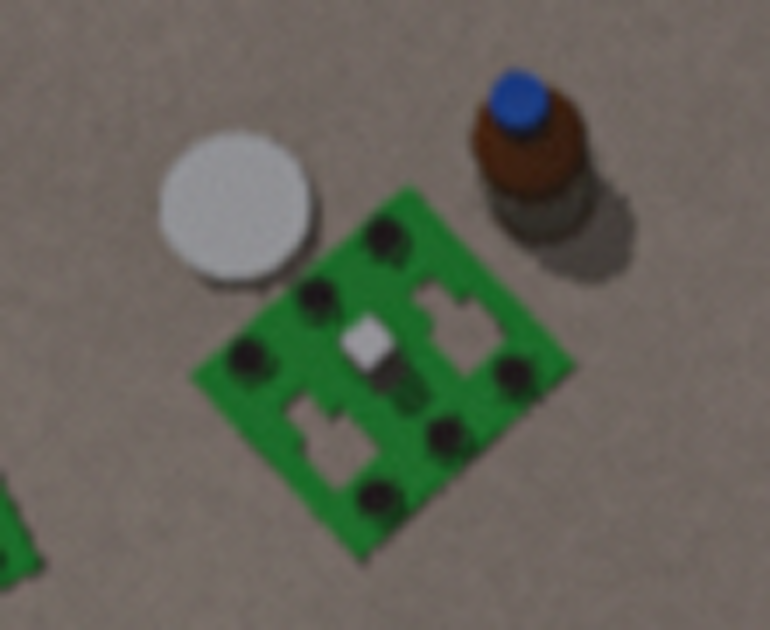

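View pics/c2.png

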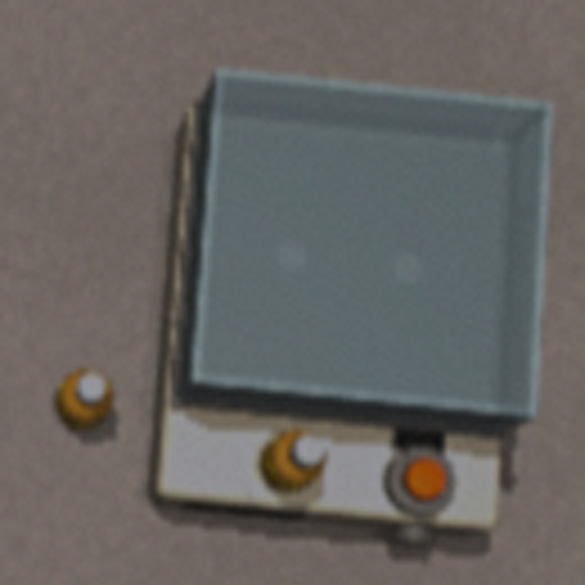

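View pics/c3.png

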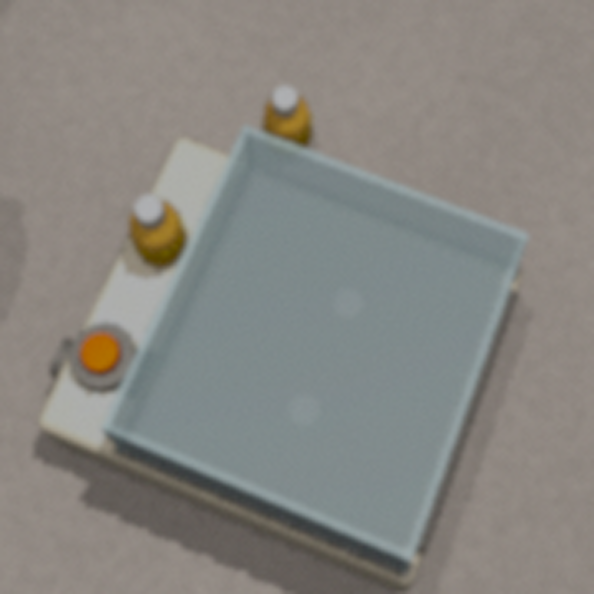

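The three look-alike carriers are at top pixels (226,182), (149,202) and (190,260). The one farthest right (y≈0.20) is (226,182), which also has the amber bottle and dish beside it. The crop shows its large keyhole ends to the lower right, so its yaw is about 42°. The orange button is at top (394,221). Moving towards the button first.

```bash
cat >> h.py <<'E'
def delta(target, yaw_y=None):
    """target TCP world; prints shift in tool axes, and turn about world z needed for tool y heading"""
    s=read_state(); Rt=R.from_rotvec(s['ee_rot']).as_matrix(); p=np.array(s['position'])
    hy=np.degrees(np.arctan2(Rt[1,1],Rt[0,1])); 
    print('t',round(s['clock'],2),'pos',np.round(p,4),'tool y head',round(hy,2),'z axis',np.round(Rt[:,2],3),'F',np.round(s['contact_force'],2),'w',round(s['gripper_width'],4))
    print('tool shift',np.round(Rt.T@(np.array(target)-p),4), 'dist',np.round(np.linalg.norm(np.array(target)-p),3))
    if yaw_y is not None: print('turn about tool z',round(-((yaw_y-hy+180)%360-180),2))
E
python3 -m crank '0.043 -0.0246 -0.004 0 0 0 0;0.043 -0.0246 -0.004 0 0 0 0;0.043 -0.0246 -0.004 0 0 0 0;0.043 -0.0246 -0.004 0 0 0 0;0.043 -0.0246 -0.004 0 0 0 0;0.043 -0.0246 -0.004 0 0 0 0;0.043 -0.0246 -0.004 0 0 0 0;0.043 -0.0246 -0.004 0 0 0 0' 
python3 -m crank '0 0 0 0 0 -8.5 0;0 0 0 0 0 -8.5 0;0 0 0 0 0 -8.5 0;0 0 0 0 0 -8.5 0;0 0 0 0 0 -8.5 0;0 0 0 0 0 -8.5 0;0 0 0 0 0 -8.5 0;0 0 0 0 0 -8.5 0;0 0 0 0 0 0 0;0 0 0 0 0 0 0'
python3 - <<'E'
from h import *
save('wrist','w1')
print([(l,tip_of(l,'wrist')[:3]) for l in['release_top','stud_left','stud_right']])
m=cam('wrist'); print('C',-m[1].T@m[2])
delta([.43,-.24,.26],-5)
E
```

```text
clock: 1.95
position: [0.4321, -0.2376, 0.2637]
ee_rot: [3.108, 0.456, 0.0]
contact_force: [0.6, -1.3, 0.6]
gripper_width: -0.0001
clock: 2.95
position: [0.431, -0.2393, 0.2633]
ee_rot: [2.326, 2.112, 0.0]
contact_force: [0.3, 0.7, 0.6]
gripper_width: -0.0001
[('release_top', [{'point': [340.7, 186.6], 'p': 0.58}]), ('stud_left', []), ('stud_right', [])]
C [ 0.43849034 -0.16321184  0.40520715]
t 3.15 pos [ 0.4311 -0.2393  0.2633] tool y head -5.38 z axis [ 0.  0. -1.] F [ 0.34  0.74 -0.23] w 0.0002
tool shift [-0.0008 -0.001   0.0033] dist 0.004
turn about tool z -0.38
```

View pics/w1.png

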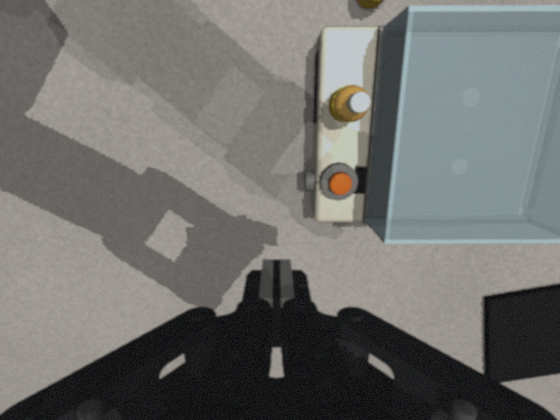

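The picture shows the button's orange disc at (341,183), its collar around it, sample_a at (357,102) and the ledge corners at (318,219) and (363,222).

```bash

python3 - <<'E'
from h import *
m=cam('wrist');i=cv2.imread('pics/w1.png');d=np.load('pics/w1.npy')
h=cv2.cvtColor(i,cv2.COLOR_BGR2HSV); k=(h[...,0]<10)&(h[...,1]>210)&(h[...,2]>150)
y,x=np.where(k[150:215,310:375]); u=(x.mean()+310,y.mean()+150);print(u,len(x))
print(px2w('wrist',u,d=d[int(u[1]),int(u[0])],m=m),px2w('wrist',u,z=.082,m=m))
for nm,u,z in[('sA',(358,102),.132),('cornR',(317,219),.06),('cornL',(324,29),.06)]:
  print(nm,d[u[1],u[0]],px2w('wrist',u,z=z,m=m))
for nm,u in[('studL',(471,97)),('studR',(459,167))]: print(nm,px2w('wrist',u,z=.072,m=m))
E
```

```text
(np.float64(nan), np.float64(nan)) 0<stdin>:4: RuntimeWarning: Mean of empty slice.
  ret = ret.dtype.type(ret / rcount)
Traceback (most recent call last):
ValueError: cannot convert float NaN to integer
```

```bash

python3 - <<'E'
from h import *
m=cam('wrist');i=cv2.imread('pics/w1.png');d=np.load('pics/w1.npy')
u=(340.5,183.)
print(px2w('wrist',u,d=d[int(u[1]),int(u[0])],m=m),px2w('wrist',u,z=.082,m=m))
for nm,u,z in[('sA',(358,102),.132),('cornR',(317,219),.06),('cornL',(324,29),.06)]:
  print(nm,d[u[1],u[0]],px2w('wrist',u,z=z,m=m))
for nm,u in[('studL',(471,97)),('studR',(459,167))]: print(nm,px2w('wrist',u,z=.072,m=m))
b=np.array([.499,-.237])
E
```

```text
[ 0.49799836 -0.23419485  0.0815029 ] [ 0.49790698 -0.23408585  0.082     ]
sA 0.25734863 [ 0.50499976 -0.15845613  0.132     ]
cornR 0.3660256 [ 0.47413368 -0.27764577  0.06      ]
cornL 0.3087577 [ 0.4915243  -0.08834321  0.06      ]
studL [ 0.62926542 -0.16312797  0.072     ]
studR [ 0.62260703 -0.23096804  0.072     ]
```

```bash

python3 -m crank '0.005 0.031 0 0 0 0 0;0.005 0.031 0 0 0 0 0;0 0 0.045 0 0 0 0;0 0 0.045 0 0 0 0;0 0 0.045 0 0 0 0;0 0 0 -5 0 0 0;0 0 0 -5 0 0 0;0 0 0 0 0 0 0;0 0 0 0 0 0 0'
python3 - <<'E'
from h import *
save('wrist','w2')
print(tip_of('release_top','wrist')[:2])
delta([.494,-.235,.085],-5)
E
```

```text
clock: 4.05
position: [0.4937, -0.2354, 0.1287]
ee_rot: [2.224, 2.026, 0.176]
contact_force: [0.2, 0.2, 0.1]
gripper_width: 0.0002
[{'point': [267.6, 242.1], 'p': 0.81}]
t 4.15 pos [ 0.4942 -0.2353  0.1287] tool y head -5.28 z axis [ 0.172 -0.017 -0.985] F [-0.41 -0.26 -0.12] w 0.0001
tool shift [ 0.0003 -0.0078  0.043 ] dist 0.044
turn about tool z -0.28
```

View pics/w2.png

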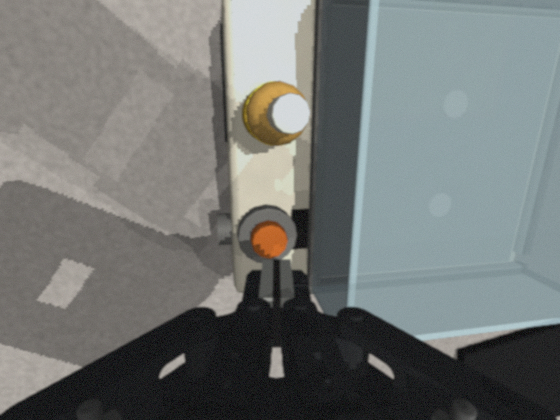

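The fingertips are straight above the button, whose disc is at (269,240). sample_a is clear at (280,112). Pressing down.

```bash

python3 -m crank '0 -0.0037 0.021 0 0 0 0;0 -0.0037 0.021 0 0 0 0;0 -0.0009 0.005 0 0 0 0;0 -0.0007 0.004 0 0 0 0;0 0 0 0 0 0 0'
python3 -m crank '0 -0.0004 0.002 0 0 0 0;0 0 0 0 0 0 0;0 0 0 0 0 0 0;0 0 0 0 0 0 0'
```

```text
clock: 4.65
position: [0.4939, -0.2349, 0.0772]
ee_rot: [2.222, 2.027, 0.177]
contact_force: [-1.5, 2.5, 3.9]
gripper_width: -0.0001
clock: 5.05
position: [0.4941, -0.2351, 0.0766]
ee_rot: [2.22, 2.026, 0.178]
contact_force: [-5.5, 4.6, 14.0]
gripper_width: -0.0003
```

```bash

python3 - <<'E'
from h import *
save('top','t2');save('wrist','w3')
delta([.494,-.235,.0755],-5)
E
```

```text
t 5.15 pos [ 0.4941 -0.2351  0.0766] tool y head -5.24 z axis [ 0.174 -0.017 -0.985] F [-5.19  4.05 13.89] w -0.0001
tool shift [ 0.0001 -0.0003  0.0011] dist 0.001
turn about tool z -0.24
```

View pics/w3.png

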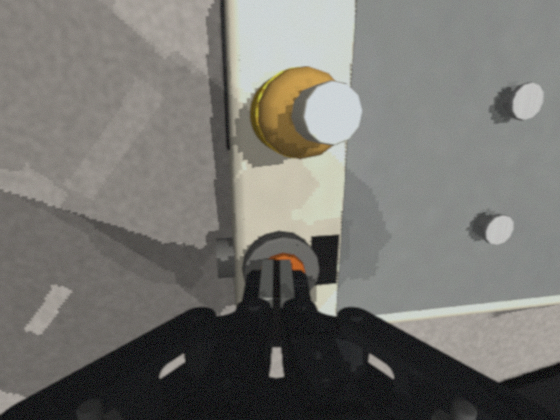

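The hood has gone from above the deck and both studs are bare, at (527,101) and (497,229). Lifting, levelling and measuring the studs from above.

```bash

python3 -m crank '0 0.0036 -0.0205 0 0 0 0;0 0.0087 -0.0492 0 0 0 0;0 0.0087 -0.0492 0 0 0 0;0 0.0087 -0.0492 0 0 0 0;0 0 0 5 0 0 0.08;0 0 0 5 0 0 0.08;0 0 -0.04 0 0 0 0.08;0 0.04 0 0 0 0 0.08;0 0 0 0 0 0 0.08;0 0 0 0 0 0 0.08'
python3 - <<'E'
from h import *
p,d=save('wrist','w4'); m=cam('wrist'); save('scene','s4')
delta([.494,-.235,.0755],-5)
for l in['stud_left','stud_right','release_top','sample']:
  for r in tip_of(l,'wrist')[:2]:
    u=r['point'];dd=d[int(u[1]),int(u[0])];print(l,np.round(u),round(r['p'],2),px2w('wrist',u,d=dd,m=m),px2w('wrist',u,z=.06,m=m))
E
```

```text
clock: 6.15
position: [0.5337, -0.2385, 0.2852]
ee_rot: [-2.321, -2.117, 0.001]
contact_force: [-0.2, 0.3, 0.6]
gripper_width: 0.08
t 6.25 pos [ 0.533  -0.2385  0.2854] tool y head -5.29 z axis [-0.  0. -1.] F [-0.9   0.53  0.04] w 0.0804
tool shift [-1.000e-04 -3.900e-02  2.099e-01] dist 0.213
turn about tool z -0.29
stud_left [354. 110.] 0.88 [ 0.62246062 -0.1640262   0.0720348 ] [ 0.62523519 -0.16408054  0.06      ]
stud_right [354. 172.] 0.83 [ 0.62096929 -0.22943266  0.0701708 ] [ 0.62325939 -0.23134176  0.06      ]
release_top [244. 188.] 0.62 [ 0.49857307 -0.23344325  0.08218853] [ 0.49587089 -0.23801116  0.06      ]
sample [245. 114.] 0.73 [ 0.51351791 -0.15764222  0.13184237] [ 0.50693329 -0.15647935  0.06      ]
sample [274.   8.] 0.68 [ 0.54840337 -0.05660532  0.0488386 ] [ 0.54817274 -0.05972711  0.06      ]
```

View pics/w4.png

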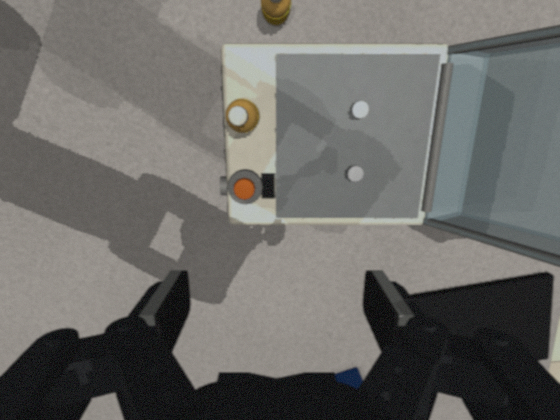

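View pics/s4.png

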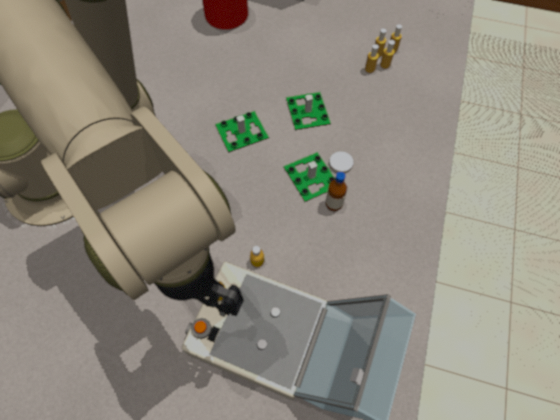

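The hood stands fully open. The stud heads are at (361,110) and (356,174), the button at (244,188) and sample_a at (240,116). I'll take the head centroids.

```bash

python3 - <<'E'
from h import *
m=cam('wrist');i=cv2.imread('pics/w4.png').astype(int)
P=[]
for cx,cy in[(361,110),(356,174)]:
  c=i[cy-12:cy+13,cx-12:cx+13].min(2); y,x=np.where(c>165); u=(x.mean()+cx-12,y.mean()+cy-12); p=px2w('wrist',u,z=.072,m=m);P.append(p);print(len(x),np.round(u,1),p)
d=P[0]-P[1];print('sep',np.linalg.norm(d),'yaw',np.degrees(np.arctan2(-d[0],d[1])))
for u in[(224,45),(230,222),(446,46),(422,223)]: print(px2w('wrist',u,z=.06,m=m))
u=(244,188);print('btn',px2w('wrist',u,z=.082,m=m))
yw=np.radians(-5.3);mid=(P[0]+P[1])/2; ax=np.array([np.cos(yw),np.sin(yw)]);ay=np.array([-ax[1],ax[0]])
o=mid[:2]-.012*ax; print('origin',o,'insert',o+.024*ax,'btn pred',o-.112*ax-.05*ay)
E
```

```text
191 [360.3 109.1] [ 0.62919464 -0.16365045  0.072     ]
29 [353.9 170.7] [ 0.62113773 -0.22797615  0.072     ]
sep 0.06482831441455471 yaw -7.1392242697643855
[ 0.49373014 -0.08801333  0.06      ]
[ 0.47409131 -0.27848638  0.06      ]
[ 0.7209232  -0.11002271  0.06      ]
[ 0.70414564 -0.30117506  0.06      ]
btn [ 0.4985989  -0.23408886  0.082     ]
origin [ 0.61321749 -0.19470485] insert [ 0.63711488 -0.19692175] btn pred [ 0.49707779 -0.23414558]
```

```bash

python3 -m crank '0.0444 0.0019 0 0 0 0 0.085;0.0444 0.0019 0 0 0 0 0.085;0.0444 0.0019 0 0 0 0 0.085;0.0444 0.0019 0 0 0 0 0.085;0.0444 0.0019 0 0 0 0 0.085;0.0444 0.0019 0 0 0 0 0.085;0.0444 0.0019 0 0 0 0 0.085;0.0444 0.0019 0 0 0 0 0.085;0.0444 0.0019 0 0 0 0 0.085;0.0444 0.0019 0 0 0 0 0.085'
python3 -m crank '0 0 0 0 0 -8 0.085;0 0 0 0 0 -8 0.085;0 0 0 0 0 -8 0.085;0 0 0 0 0 -8 0.085;0 0 0 0 0 -8 0.085;0 0 0 0 0 -8 0.085;0 0 0 0 0 0 0.085;0 0 0 0 0 0 0.085'
python3 - <<'E'
from h import *
p,d=save('wrist','w5'); m=cam('wrist')
delta([.608,.203,.2],42.5)
print('post top view',px2w('top',(222.4,178.9),z=.055))
for l in['carrier','hole_left','hole_right','slot_left','slot_right','reagent','dish']:
  for r in tip_of(l,'wrist')[:2]:
    u=r['point'];print(l,np.round(u),round(r['p'],2),px2w('wrist',u,z=0,m=m))
E
```

```text
clock: 7.45
position: [0.5931, 0.2033, 0.2855]
ee_rot: [2.322, 2.116, 0.0]
contact_force: [0.3, -0.5, 0.4]
gripper_width: 0.085
clock: 8.25
position: [0.5932, 0.2015, 0.2853]
ee_rot: [1.266, 2.875, -0.0]
contact_force: [-0.1, 0.4, 0.4]
gripper_width: 0.0851
t 8.3 pos [0.5933 0.2015 0.2853] tool y head 42.51 z axis [-0.  0. -1.] F [0.38 0.5  1.47] w 0.0853
tool shift [-0.0089  0.0119  0.0853] dist 0.087
turn about tool z 0.01
post top view [0.61033295 0.20922609 0.055     ]
carrier [372.  12.] 0.92 [0.54663367 0.418851   0.        ]
carrier [292. 178.] 0.61 [0.61141396 0.21407388 0.        ]
hole_left [172.   8.] 0.68 [0.37325658 0.26451905 0.        ]
hole_left [283. 152.] 0.65 [0.58025452 0.23164548 0.        ]
hole_right [282. 201.] 0.92 [0.62315709 0.18164699 0.        ]
hole_right [351.  41.] 0.79 [0.55056621 0.38115525 0.        ]
slot_left [298. 151.] 0.7 [0.59280358 0.24525128 0.        ]
slot_right [372.  48.] 0.86 [0.57460568 0.39373567 0.        ]
slot_right [300. 202.] 0.66 [0.64332763 0.19763664 0.        ]
reagent [297. 243.] 0.7 [0.68171741 0.15076846 0.        ]
dish [354. 177.] 0.89 [0.6721439  0.27176049 0.        ]
```

View pics/w5.png

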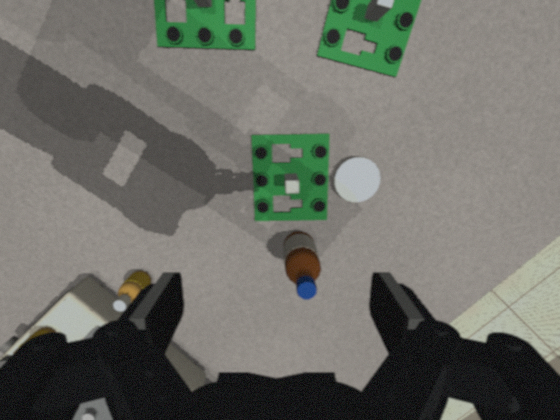

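The carrier meant is centred at about (290,177) with its post top at (292,186). The bottle is below it (cap at 306,288) and the dish to its right at (357,179). Jaws along carrier x run left–right here, so the bottle is not in the way.

```bash
cat > plate.py <<'E'
from h import *
def plate(fn,m,z=.005,box=(230,110,350,240)):
    i=cv2.imread('pics/'+fn+'.png');h=cv2.cvtColor(i,cv2.COLOR_BGR2HSV)
    k=((h[...,0]>45)&(h[...,0]<80)&(h[...,1]>120)).astype(np.uint8)
    x0,y0,x1,y1=box;q=np.zeros_like(k);q[y0:y1,x0:x1]=k[y0:y1,x0:x1]
    c=max(cv2.findContours(q,cv2.RETR_EXTERNAL,cv2.CHAIN_APPROX_NONE)[0],key=cv2.contourArea)[:,0]
    w=np.array([px2w('wrist',u,z=z,m=m)[:2] for u in c])
    r=cv2.minAreaRect((w*1000).astype(np.float32)); return r
E
python3 - <<'E'
from plate import *
m=cam('wrist'); print(plate('w5',m))
print('post',px2w('wrist',(292,186),z=.055,m=m))
d=np.load('pics/w5.npy');print(px2w('wrist',(292,186),d=d[186,292],m=m))
print('dish',px2w('wrist',(357.5,179.5),z=.015,m=m))
E
```

```text
((609.8927001953125, 212.53335571289062), (97.34329223632812, 113.60916137695312), 43.51242446899414)
post [0.60979946 0.21314528 0.055     ]
[0.60986956 0.21309836 0.05461164]
dish [0.67353998 0.2720955  0.015     ]
```

```bash

python3 -m crank '-0.0028 0.0201 0 0 0 -1 0.07;0 0 0.048 0 0 0 0.07;0 0 0.048 0 0 0 0.07;0 0 0.048 0 0 0 0.07;0 0 0 0 0 0 0.07;0 0 0 0 0 0 0.07'
python3 - <<'E'
from plate import *
p,d=save('wrist','w6'); m=cam('wrist')
delta([.610,.213,.024],43.5)
print(plate('w6',m,box=(130,50,400,330)))
E
```

```text
clock: 9.25
position: [0.6106, 0.2133, 0.1425]
ee_rot: [1.235, 2.888, 0.001]
contact_force: [-0.9, -1.1, 1.8]
gripper_width: 0.0702
t 9.3 pos [0.6113 0.2134 0.144 ] tool y head 43.71 z axis [ 0.004  0.001 -1.   ] F [ 1.23 -0.68  0.6 ] w 0.0697
tool shift [ 0.0008 -0.0016  0.12  ] dist 0.12
turn about tool z 0.21
((611.6021728515625, 212.5772705078125), (98.3964614868164, 114.05947875976562), 43.613399505615234)
```

View pics/w6.png

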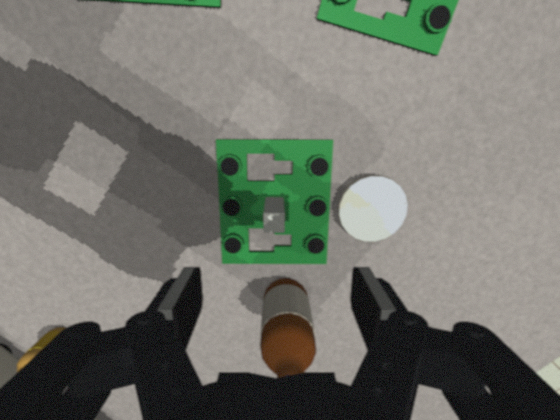

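The post is at (275,212) midway between the fingers and the plate's edges are square to the picture. The bottle at (290,330) is 90 mm off and clear of the jaws' line. Descending and gripping.

```bash

python3 -m crank '0 0 0.04 0 0 0 0.07;0 0 0.04 0 0 0 0.07;0 0 0.03 0 0 0 0.07;0 0 0.009 0 0 0 0.07;0 0 0 0 0 0 0.07;0 0 0 0 0 0 0.0;0 0 0 0 0 0 0;0 0 0 0 0 0 0;0 0 0 0 0 0 0;0 0 0 0 0 0 0' 50
python3 - <<'E'
from plate import *
p,d=save('wrist','w7'); m=cam('wrist')
delta([.610,.213,.024],43.5)
E
```

```text
clock: 10.3
position: [0.6105, 0.2133, 0.0234]
ee_rot: [1.234, 2.887, 0.001]
contact_force: [-1.5, -0.3, 7.0]
gripper_width: 0.0151
t 10.35 pos [0.6105 0.2133 0.0234] tool y head 43.72 z axis [ 0.002  0.    -1.   ] F [-1.22 -0.6   5.73] w 0.0153
tool shift [ 0.0001 -0.0005 -0.0006] dist 0.001
turn about tool z 0.22
```

View pics/w7.png

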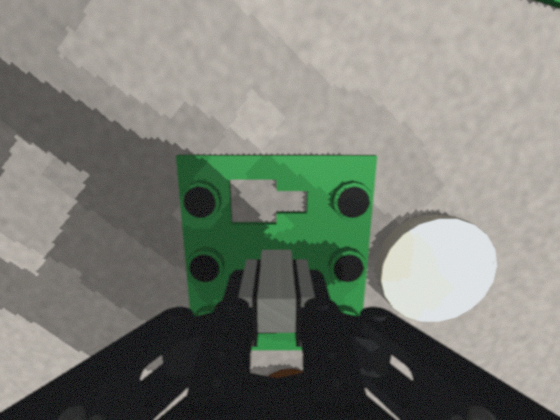

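```bash

python3 -m crank '0 0 -0.01 0 0 0 0;0 0 -0.03 0 0 0 0;0 0 -0.045 0 0 0 0;0 0 -0.045 0 0 0 0;0 0 -0.045 0 0 0 0;0 0 -0.045 0 0 0 0;0 0 0 0 0 0 0'
python3 -m crank '-0.0316 -0.0264 0 0 0 0 0;-0.0316 -0.0264 0 0 0 0 0;-0.0316 -0.0264 0 0 0 0 0;-0.0316 -0.0264 0 0 0 0 0;-0.0316 -0.0264 0 0 0 0 0;-0.0316 -0.0264 0 0 0 0 0;-0.0316 -0.0264 0 0 0 0 0;-0.0316 -0.0264 0 0 0 0 0;-0.0316 -0.0264 0 0 0 0 0;-0.0316 -0.0264 0 0 0 0 0'
python3 -m crank '0 0 0 0 0 8.2 0;0 0 0 0 0 8.2 0;0 0 0 0 0 8.2 0;0 0 0 0 0 8.2 0;0 0 0 0 0 8.2 0;0 0 0 0 0 8.2 0;0 0 0 0 0 0 0;0 0 0 0 0 0 0'
python3 - <<'E'
from plate import *
p,d=save('wrist','w8'); m=cam('wrist');save('scene','s8')
delta([.638,-.198,.12],-5.5)
E
```

```text
clock: 11.05
position: [0.6115, 0.2136, 0.2497]
ee_rot: [1.23, 2.879, 0.01]
contact_force: [0.2, -0.2, -2.6]
gripper_width: 0.0153
clock: 12.05
position: [0.6371, -0.1991, 0.2412]
ee_rot: [-1.234, -2.887, -0.0]
contact_force: [1.3, 0.2, -2.9]
gripper_width: 0.0152
clock: 12.85
position: [0.6374, -0.1975, 0.2416]
ee_rot: [-2.32, -2.116, 0.001]
contact_force: [0.2, 0.3, -2.4]
gripper_width: 0.0152
t 12.95 pos [ 0.6375 -0.1975  0.2419] tool y head -5.32 z axis [-0.001  0.    -1.   ] F [ 0.03 -0.46 -3.36] w 0.0154
tool shift [-0.0004  0.0006  0.1219] dist 0.122
turn about tool z 0.18
```

View pics/w8.png

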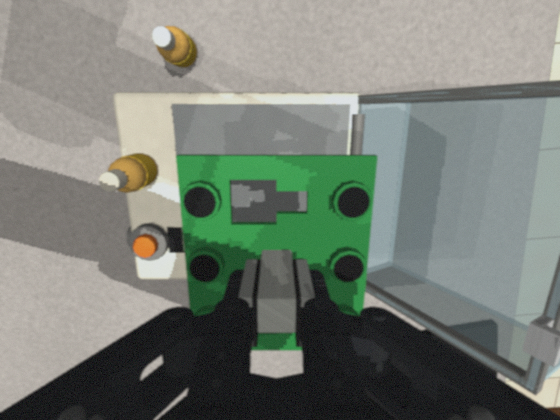

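View pics/s8.png

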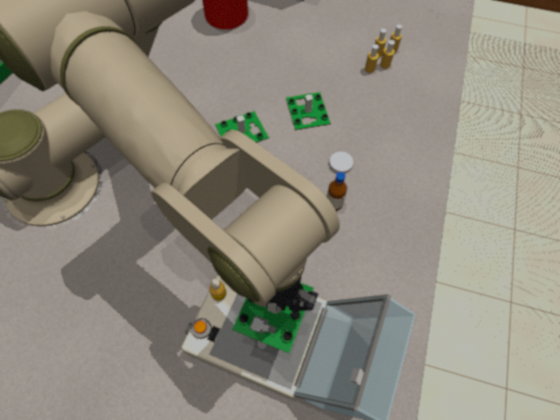

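```bash

python3 -m crank '0 0 0.045 0 0 0 0;0 0 0.045 0 0 0 0;0 0 0.03 0 0 0 0;0 0 0.014 0 0 0 0;0 0 0 0 0 0 0;0 0 0 0 0 0 0'
python3 - <<'E'
from plate import *
p,d=save('wrist','w9'); m=cam('wrist');p2,_=save('scene','s9')
delta([.638,-.198,.0834],-5.5)
cv2.imwrite('pics/c9.png',cv2.resize(p2[250:400,180:330,::-1],None,fx=4,fy=4,interpolation=cv2.INTER_CUBIC))
cv2.imwrite('pics/c9w.png',cv2.resize(p[130:330,170:390,::-1],None,fx=3,fy=3,interpolation=cv2.INTER_CUBIC))
E
```

```text
clock: 13.55
position: [0.638, -0.1978, 0.109]
ee_rot: [2.323, 2.113, 0.001]
contact_force: [0.5, -1.7, -2.4]
gripper_width: 0.0152
t 13.65 pos [ 0.6382 -0.1979  0.1098] tool y head -5.44 z axis [ 0.002 -0.001 -1.   ] F [-0.13  0.19 -2.17] w 0.0153
tool shift [-0.0001 -0.0003  0.0264] dist 0.026
turn about tool z 0.06
```

View pics/c9w.png

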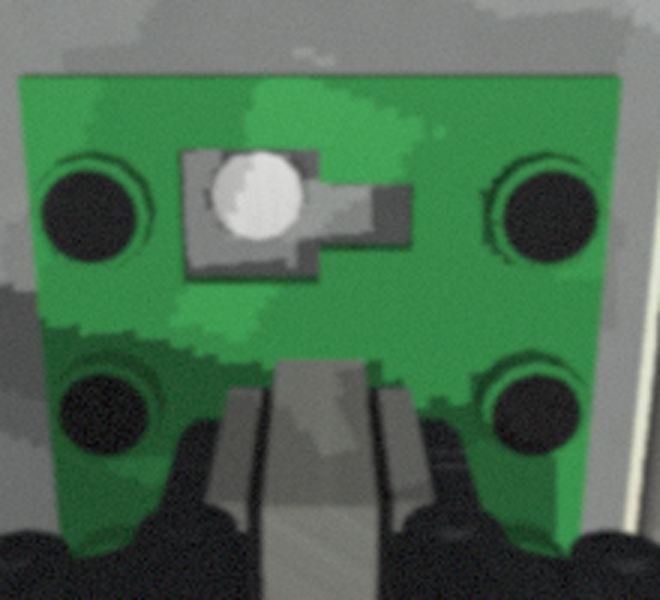

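View pics/c9.png

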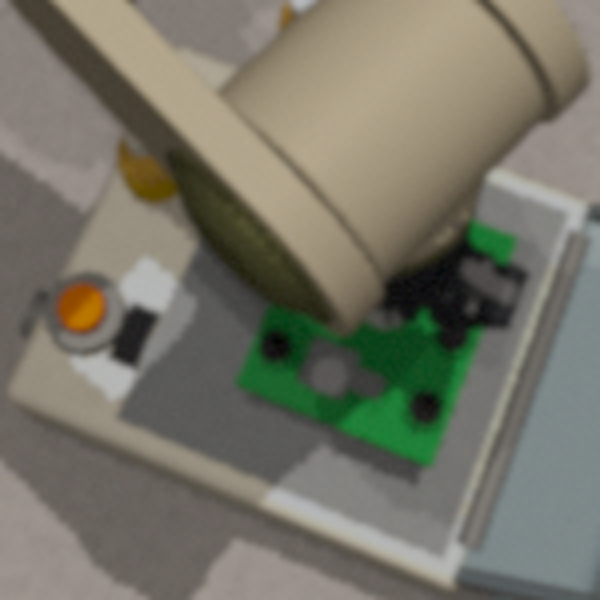

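The left stud head is at about (256,195) within the left large keyhole end, whose outline runs from about (231,181) to (277,223). I'll compute the offset in the world.

```bash

python3 - <<'E'
from h import *
m=cam('wrist'); 
s=px2w('wrist',(256,195),z=.072,m=m)
tcpz=read_state()['position'][2]; zt=tcpz-.0234+.005
c=[px2w('wrist',(170+a/3,130+b/3),z=zt,m=m) for a,b in[(182,152),(320,150),(320,280),(187,281)]]
c=np.array(c);h=c.mean(0);print('zt',zt,'stud',s,'hole',h,'sides',np.linalg.norm(c-np.roll(c,1,0),axis=1))
pl=np.array([px2w('wrist',(170+a/3,130+b/3),z=zt,m=m) for a,b in[(20,76),(620,76)]]);e=pl[1]-pl[0];print('plate len',np.linalg.norm(e),'yaw',np.degrees(np.arctan2(e[1],e[0])),pl.mean(0))
Rt=R.from_rotvec(read_state()['ee_rot']).as_matrix();print('shift tool to centre', Rt.T@(s-h))
# predicted hole from tcp
E
```

```text
zt 0.09138215196937692 stud [ 0.63032531 -0.1636893   0.072     ] hole [ 0.63053209 -0.16292409  0.09138215] sides [0.0228785  0.02319927 0.02304411 0.02328957]
plate len 0.09857591364658691 yaw -5.4643953330705575 [ 0.64440762 -0.14018802  0.09138215]
shift tool to centre [-0.00076204 -0.00018236  0.01938252]
```

Offset is under 1 mm, so I'll lower gently.

```bash

python3 -m crank '-0.0005 0 0.01 0 0 0 0;0 0 0.008 0 0 0 0;0 0 0.003 0 0 0 0;0 0 0 0 0 0 0'
python3 -m crank '0 0 0.0015 0 0 0 0;0 0 0.0015 0 0 0 0;0 0 0 0 0 0 0;0 0 0 0 0 0 0'
```

```text
clock: 14.05
position: [0.6372, -0.198, 0.0864]
ee_rot: [-2.324, -2.112, 0.001]
contact_force: [-0.2, -0.3, -2.1]
gripper_width: 0.0153
clock: 14.45
position: [0.6376, -0.1981, 0.0843]
ee_rot: [2.325, 2.113, 0.0]
contact_force: [-0.4, 0.4, -2.4]
gripper_width: 0.0151
```

```bash

python3 -m crank '0 0 0.001 0 0 0 0;0 0 0 0 0 0 0;0 0 0 0 0 0 0'
python3 - <<'E'
from h import *
p,d=save('wrist','w10')
delta([.638,-.198,.0834],-5.5)
cv2.imwrite('pics/c10.png',cv2.resize(p[130:330,170:390,::-1],None,fx=3,fy=3,interpolation=cv2.INTER_CUBIC))
print('deck depth->z, plate z', [px2w('wrist',u,d=d[u[1],u[0]])[2] for u in[(230,140),(350,140),(280,165),(300,165)]])
E
```

```text
clock: 14.75
position: [0.6377, -0.1982, 0.0835]
ee_rot: [2.325, 2.112, 0.0]
contact_force: [-0.8, -0.0, -0.1]
gripper_width: 0.0153
t 14.8 pos [ 0.6377 -0.1982  0.0835] tool y head -5.48 z axis [ 0.001 -0.    -1.   ] F [-0.54  0.02  0.1 ] w 0.0154
tool shift [0.0002 0.0003 0.0001] dist 0.0
turn about tool z 0.02
deck depth->z, plate z [np.float64(0.05991868803247227), np.float64(0.06114942769161394), np.float64(0.0644975812397669), np.float64(0.06460118322058961)]
```

View pics/c10.png

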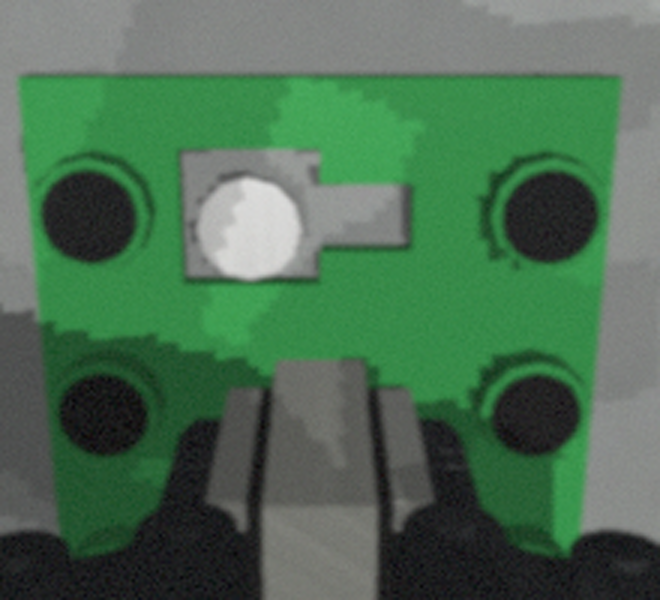

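The plate is on the deck (its top at z 0.0645) with the stud head at (253,206) through the large end. Sliding towards the button side.

```bash

python3 -m crank '0 -0.003 0 0 0 0 0;0 -0.004 0 0 0 0 0;0 -0.005 0 0 0 0 0;0 -0.005 0 0 0 0 0;0 -0.004 0 0 0 0 0;0 0 0 0 0 0 0'
python3 -m crank '0 -0.001 0 0 0 0 0;0 -0.001 0 0 0 0 0;0 0 0 0 0 0 0'
python3 - <<'E'
from h import *
p,d=save('wrist','w11')
delta([.6141,-.196,.0834],-5.5)
cv2.imwrite('pics/c11.png',cv2.resize(p[130:330,170:390,::-1],None,fx=3,fy=3,interpolation=cv2.INTER_CUBIC))
E
```

```text
clock: 15.4
position: [0.6158, -0.1961, 0.0835]
ee_rot: [-2.325, -2.112, 0.001]
contact_force: [-3.7, 0.4, 5.1]
gripper_width: 0.0152
clock: 15.7
position: [0.6149, -0.196, 0.0834]
ee_rot: [2.324, 2.112, 0.001]
contact_force: [0.6, 0.4, 1.7]
gripper_width: 0.0153
t 15.75 pos [ 0.6149 -0.196   0.0834] tool y head -5.48 z axis [ 0.001 -0.    -1.   ] F [ 2.2  -0.15  2.13] w 0.0156
tool shift [-0.0001 -0.0008  0.    ] dist 0.001
turn about tool z 0.02
```

View pics/c11.png

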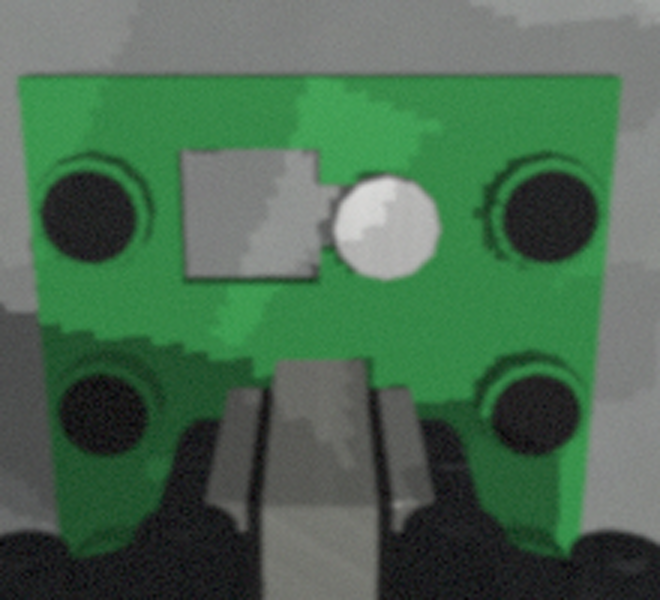

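The stud head at (298,206) is at the slot's far end. Pushing on by small steps to feel the stop.

```bash

python3 -m crank '0 -0.001 0 0 0 0 0;0 0 0 0 0 0 0;0 0 0 0 0 0 0'
python3 -m crank '0 -0.001 0 0 0 0 0;0 0 0 0 0 0 0;0 0 0 0 0 0 0'
```

```text
clock: 16.05
position: [0.614, -0.1959, 0.0834]
ee_rot: [2.324, 2.112, 0.001]
contact_force: [5.0, -0.9, 2.1]
gripper_width: 0.0153
clock: 16.35
position: [0.6138, -0.196, 0.0835]
ee_rot: [2.323, 2.111, 0.003]
contact_force: [8.9, -0.3, 2.1]
gripper_width: 0.0147
```

Stop felt: resistance rises to 9 N and the position stays at (0.614,-0.196), as calculated. Releasing and retreating upward.

```bash

python3 -m crank '0 0.0005 0 0 0 0 0;0 0 0 0 0 0 0.05;0 0 0 0 0 0 0.05;0 0 0 0 0 0 0.05;0 0 -0.02 0 0 0 0.05;0 0 -0.04 0 0 0 0.05;0 0 -0.045 0 0 0 0.05;0 0 -0.045 0 0 0 0.05;0 0 -0.045 0 0 0 0.05;0 0 0 0 0 0 0.05'
python3 -m crank '0 -0.04 0 0 0 0 0.05;0 -0.04 0 0 0 0 0.05;0 0 0 0 0 0 0.05;0 0 0 0 0 0 0.05'
python3 - <<'E'
from plate import *
p,d=save('wrist','w12');m=cam('wrist'); save('scene','s12');save('top','t12')
delta([.614,-.196,.0834],-5.5)
cv2.imwrite('pics/c12.png',cv2.resize(p,None,fx=1.4,fy=1.4,interpolation=cv2.INTER_CUBIC)[:,:,::-1])
E
```

```text
clock: 17.35
position: [0.6142, -0.1963, 0.285]
ee_rot: [2.317, 2.105, 0.006]
contact_force: [-0.6, 0.1, -0.2]
gripper_width: 0.0499
clock: 17.75
position: [0.533, -0.1881, 0.2783]
ee_rot: [-2.326, -2.112, -0.0]
contact_force: [0.6, -0.1, 0.6]
gripper_width: 0.0499
t 17.9 pos [ 0.5343 -0.1883  0.2779] tool y head -5.47 z axis [-0.  0. -1.] F [-0.52 -0.02 -0.43] w 0.0502
tool shift [-0.      0.0801  0.1945] dist 0.21
turn about tool z 0.03
```

View pics/c12.png

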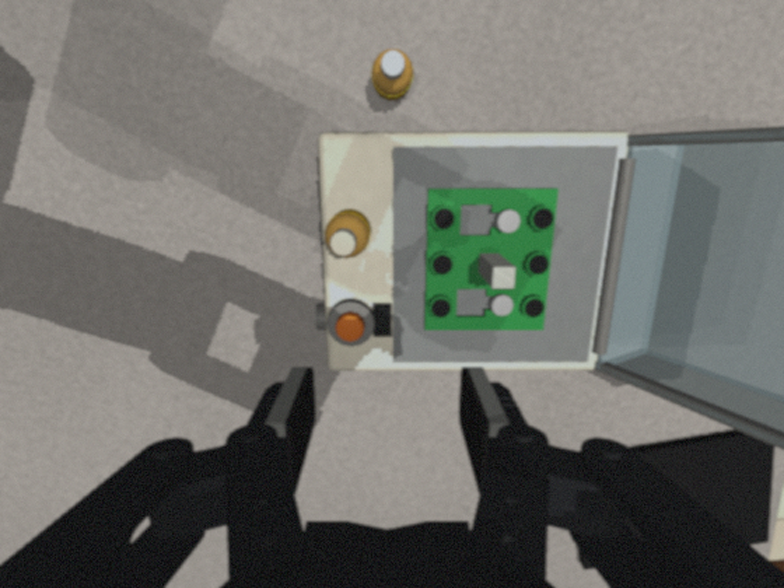

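View pics/t12.png

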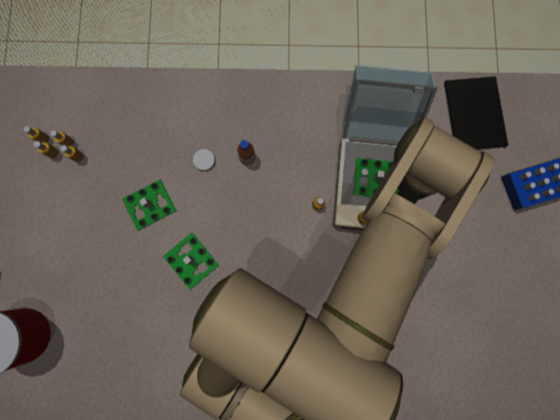

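View pics/s12.png

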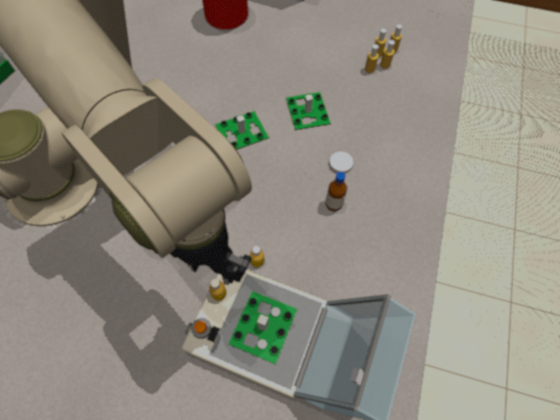

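```bash

python3 - <<'E'
from plate import *
m=cam('wrist');r=plate('w12',m,z=.065,box=(290,120,410,245));print(r)
i=cv2.imread('pics/w12.png').astype(int);d=np.load('pics/w12.npy')
for cx,cy in[(363,158),(359,218)]:
  p=px2w('wrist',(cx,cy),z=.072,m=m);print('stud',p)
  o=np.array(r[0])/1000;a=np.radians(-5.5);v=p[:2]-o;print('in carrier',np.cos(a)*v[0]+np.sin(a)*v[1],-np.sin(a)*v[0]+np.cos(a)*v[1])
print('plate z',[round(px2w('wrist',u,d=d[u[1],u[0]],m=m)[2],4) for u in[(312,140),(390,140),(310,230),(385,230),(330,195)]])
E
```

```text
((615.4684448242188, -195.32533264160156), (113.04072570800781, 98.21295928955078), 84.52760314941406)
stud [ 0.63064286 -0.16369554  0.072     ]
in carrier 0.012072969444628915 0.032938579391868214
stud [ 0.62503793 -0.23097157  0.072     ]
in carrier 0.01294196876528883 -0.03456492976957438
plate z [np.float64(0.063), np.float64(0.0648), np.float64(0.064), np.float64(0.0639), np.float64(0.063)]
```

The studs sit at carrier x = 12.1 and 12.9 mm, against 12 mm when home. The plate is flat, the hood is open, the bystanders have not moved and the gripper is clear. Handing in.

```bash
python3 -c "
from cell import *
print(finish_job())"
```

```text
the job is handed in; nothing more can be done
None
```

The shaker is ready for loading: the hood is open, and the carrier is locked home on the studs and released. I handed the job in at about 18 s of the 51 s allowed; it reported no verdict.

- **Button and hood:** I pressed the orange button with the fingers shut and tilted. The peak press was about 14 N vertical. The hood sprang open, and the last pictures show it standing fully open. I judged that by eye; I had no reading of the hinge angle.
- **Carrier:** I gripped the rightmost green carrier by its post, jaws along its x so they kept clear of the amber bottle. I set it down over both studs with the wrist force near zero, then slid it about 24 mm until it hit the stop at about 9 N.
- **Last checks:** The studs lie at carrier x of about 12.1 and 12.9 mm, where 12 mm is home. The plate edges are parallel to the shaker's to within about 0.1°, and the plate top reads 63 to 65 mm above the bench. From before-and-after pictures by eye, the bottles and dish stand where they were. The gripper is clear, with no contact force beyond noise.
- **Small disagreements:** Position estimates from different pictures differed by 1 to 2 mm, within the calibration. One stud centroid came out badly from thresholding, so I used a hand-read pixel instead.

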